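Lock the lamp cartridge into the turbidity meter

TASK

Take the lamp cartridge (the one with the flat grip bar and two lugs) from the white tray and fit it in the round socket on top of the bench meter: line its two lugs up with the collar's slots, push it in against the spring, turn it clockwise to the stop so that it locks, and let go. Be gentle: never load the meter through the cartridge with more than 50 N, pushing or turning against the stop, and leave the other things where they stand.

Things in the scene. Friction and masses are not known exactly. Their poses are not given: they have to be found in the camera images.
- lamp_grip (a point): Lamp cartridge, loose, 0.17 kg, 70 mm tall, upright on the tray. Point on its axis in the grip bar, 57 mm above the underside, 13 mm below the bar's top: a good place to hold. z: its axis (up); x: along the bar. Steel nose 40 mm diameter, 24 mm long; on it a black flange, 60 mm diameter, 10 mm thick; on that the black bar, 46 mm long (x), 12 mm wide (y), 36 mm tall.
- lamp_lugs (a point): Point on the cartridge's axis, 10 mm above its underside, level with the undersides of its two lugs. They stick out of the nose along +x and -x, in line with the bar, to 27.5 mm from the axis; each is 10 mm wide, 5 mm thick. Axes as lamp_grip. Below the lugs the nose goes on for 10 mm, the last 4 mm of 35 mm diameter. A half turn makes no difference.
- socket (a point): Centre of the top face of the aluminium collar of the lamp socket, 114 mm above the bench, on the fixed grey meter (240 x 220 mm, 110 mm tall). z up; x, y: the meter's (display at -x). Collar 87 mm wide, hole 43 mm, two opposite slots 13 mm wide reaching 30 mm from the axis. It does not turn. With lugs resting on it lamp_grip is 47 mm above this point.
- slots (a point): Point 6 mm below socket, at the underside of the slotted ledge. The line through the two slots is turned 10 to 57 degrees (0.17 to 1.0 rad) counter-clockwise, seen from above, from this x axis (the meter's). It differs every time and is not measured: find it by eye or by feel (press lightly on the collar, turn in small steps; the lugs drop in, with 1.5 mm play each side).
- spring (a point): Top of the spring contact in the hole, 14 mm below socket. It meets the nose with lamp_grip 43 mm above socket: 4 N, then 1 N more per mm. Below 36 mm the lugs are under the ledge; at 33 mm the flange meets the collar: turn between the two. Clockwise from above 72 degrees (1.26 rad) to a hard stop; no turning the other way. Turned and let go it stays at 36 mm; unturned it springs up to 43 mm.
- interlock (a joint): Lamp interlock inside the socket, not seen from outside: a weakly sprung pad which a lug pushes over the last 20 degrees of the turn. 0 rad: free; about 0.38 rad: cartridge at the stop; 0.25 rad or more counts as locked. Twisting hard on against the stop (over about 0.5 N m) can pass the 50 N limit, in which all contacts between cartridge and meter add up (the spring and the ledge together make some 22 N when locked).
- tray: Fixed white tray block 100 x 320 mm, 35 mm tall, origin at the centre of its underside; its long side is its y axis. The cartridge, the blanking plug and the glass jar stand on it in a row 100 mm apart, in any order.
- plug: Bystander on the tray: blanking plug, black flange of 60 mm like the cartridge's but a round knob of 22 mm on top, and no lugs; 62 mm tall; origin at its underside.
- standard: Bystander on the tray: glass jar, 48 mm diameter, 70 mm tall, black cap; origin at its underside.
- reagent: Bystander: amber bottle, 66 mm diameter, 150 mm tall; origin at its underside.
- beaker: Bystander: glass beaker, 72 mm diameter, 85 mm tall; origin at its underside.
- vial: Bystander: small glass vial, 25 mm diameter, 60 mm tall; origin at its underside.
- driver: Bystander: screwdriver, 170 mm, lying on the bench; origin at its underside.
Not all that is in view belongs to the job. What is shaped like the part that bears lamp_grip but green is not meant.

How it is judged (in metres and radians):
On the way, in this order (a step that is already met when the one before it is completed fails the run):
1. the cartridge's lugs have dropped into the slots (horizontal distance between lamp_grip and socket below 0.008 m and z of lamp_grip in the frame of socket below 0.0435 m), for 0.1 s.
2. the cartridge is turned to the stop (interlock pressed) (value of joint interlock above 0.25 rad), for 0.1 s.
At the end, for the whole second after the job is handed in: The released cartridge is at rest, locked in the socket: upright within 0.08 rad, lamp_grip within 6 mm of the socket's axis and less than 39 mm above the collar's top, interlock joint above 0.25 rad (horizontal distance between lamp_grip and socket below 0.006 m and z of lamp_grip in the frame of socket below 0.039 m and angle between lamp_grip's own z axis and vertical below 0.08 rad and value of joint interlock above 0.25 rad and contact force between the fingers and lamp below 0.1 N and linear speed of lamp below 0.01 m/s); the robot touches nothing.
It fails at once if the cartridge is pressed on the meter with more than 50 N (all contacts added up) (contact force between lamp and meter above 50 N).
It fails at once if another thing is displaced by more than 30 mm (distance of any of plug, standard, reagent, beaker, vial, driver from where it was at the start of the episode above 0.03 m).
It also fails if it takes over 72 s, if anything falls off the work surface, if the arm or the gripper's body presses on something with over 40 N, if the wrist force passes 120 N, or if a joint passes its speed limit or range.

ROBOT

A 6-joint arm with a two-finger parallel gripper is mounted at the origin on the work surface. World frame = base frame: x ahead of the robot, y to its left, z up, the work surface at z = 0. Lengths are in mm, angles in rad, forces in N, time in s.
With the tool pointing down it reaches from about 350 to 975 mm from the base axis. Payload 7.1 kg.
Tool frame: the origin (TCP) lies on the mounting face of the last link; the fingertips stand 182 mm ahead of it and the grasp point (between the pads) lies 163 mm ahead of it (ctrl.tcp_to_tips is the distance from the TCP to the fingertips, in mm); z points along the fingers, y is the direction in which the jaws open and shut (so a half turn about z gives the same grasp; the last joint's range is limited). The gripper opens to 88 mm and grips with 3 to 60 N. Pads are 20 mm wide; open, the fingers measure 115 mm over their backs; the gripper's body (75 mm by 178 mm) begins 61 mm behind the grasp point.
Start: joints at [-1.179, 0.423, 1.63, -0, 1.089, -0.019], TCP at [249.605, -572.978, 404.675] pointing down, gripper open.
Joint ranges: [-3, 3], [-0.9, 2.11], [0.09, 2.58], [-1.31, 4.45], [0.11, 2.69], [-2.54, 2.54]. Speed limits (rad/s): [2.39, 2.39, 3.01, 3.14, 3.14, 3.14].

INTERFACE

Orientations are given as a rotation vector (axis times angle).
In Python, from workcell import ctrl gives the robot as it stands. The module is installed in compiled form; this text tells all that it offers.
- The arm moves only by the tool send_rows, never from a script. Its argument "commands" is a list of rows, each an object with "translation": the shift along the world's x, y, z normalised to -1 to 1, where 1 is 0.1 m, a list of three; "twist": the turn, a rotation vector about the world's x, y, z normalised to -1 to 1, where 1 is 0.5 rad, a list of three. A call has exactly 10 rows; each row is the pose to reach, as a shift and turn from the pose commanded when the call began; what a row does not reach only later rows make up. A row lasts 1/10 s, in which the tool goes at most 50 mm and 8.59 degrees, less where a joint would pass 70% of its speed; a pose out of reach is approached as far as the arm can. A call with a number of a shift or a turn outside -1 to 1 is refused whole. A call with a gripper value outside its range is refused whole. "grip" is the closure, from -1 (fully open) to 1 (shut), set as the call begins (left out, the last holds). The fingers move at their own pace and stop on an object; the grip force is fixed at half the most. Time passes only in rows, so rows that repeat a pose let the fingers close, or fill a call up. It gives the time, the measured TCP pose, the force and the opening at its end, in the units of the state.
- ctrl.get_obs(): the state, without advancing time (a new reading comes with each control period).
- ctrl.get_image(name): name is "scene" or "top"; returns a dict with "img" (400x640x3 uint8, red, green, blue), "intrinsics" (3x3 intrinsics, pixels), "cam_to_world" (4x4, takes a point from camera to world coordinates). Camera axes: x right, y down, z forward; pixel columns grow to the right and rows downward; lengths in mm; the calibration is good to about 2 mm. A picture is of the moment at which its call begins. There is no depth.
- ctrl.close_job(): hands the job in, once; it reports no verdict.
The state is a dict: "t": time; "qpos": joint angles; "qvel": joint speeds; "joint_torque": joint torques, N m; "ee_pos": TCP position; "orientation": TCP orientation; "ft_force": force on the tool from outside, world axes, zero at the start; "moment": the same for the moment, N m; "width": finger opening in mm.
Only numpy, scipy, OpenCV 4.12 (cv2) and the standard library are available. Lean on these libraries where they do the work, as an engineer would, in place of code of your own. Each camera call takes 0.05 s, during which the arm holds its last target. There are 200 camera calls.

## Working session

There is one attempt and no reset: what is moved stays moved. The work goes in short steps, Python scripts to look and compute and a tool call to move; the robot and the scene stay as the last step left them, time stands still between calls to the robot, and variables do not carry over. Pictures are saved under pics/ and viewed, about 8 in all and at most 12, crops included, and the job is handed in when it is done.

Besides the shell and the picture viewer there is one more tool, called after "Call:" as a command line: name --argument value ..., lists and objects as JSON in quotes. send_rows: Moves the arm, as the interface text tells. Its arguments: {"type":"object","properties":{"commands":{"type":"array","items":{"type":"object","properties":{"translation":{"type":"array","items":{"type":"number"}},"twist":{"type":"array","items":{"type":"number"}}}}},"grip":{"type":"number"}},"required":["commands"]}

```bash
mkdir -p pics; cat > h.py <<'E'
import numpy as np, cv2
from workcell import ctrl
def shot(n,f):
    d=ctrl.get_image(n); cv2.imwrite('pics/'+f+'.png',d['img'][:,:,::-1]); np.savez('pics/'+f+'.npz',K=d['intrinsics'],T=d['cam_to_world']); return d
def load(f):
    z=np.load('pics/'+f+'.npz'); return z['K'],z['T']
def ray(f,u,v,z):
    K,T=load(f); r=T[:3,:3]@np.linalg.solve(K,[u,v,1.]); o=T[:3,3]; return o+r*(z-o[2])/r[2]
def proj(f,p):
    K,T=load(f); q=K@(T[:3,:3].T@(np.array(p,float)-T[:3,3])); return q[:2]/q[2]
E
python3 - <<'E'
from h import *
for n in ['scene','top']:
    shot(n,n+'0'); K,T=load(n+'0'); print(n,K.round(1).tolist(),T.round(3).tolist())
print(ctrl.get_obs(), ctrl.tcp_to_tips)
E
```

```text
scene [[450.0, 0.0, 326.4], [0.0, 450.0, 191.7], [0.0, 0.0, 1.0]] [[-0.36, 0.617, -0.7, 1400.235], [0.933, 0.231, -0.276, 330.212], [-0.009, -0.752, -0.659, 857.056], [0.0, 0.0, 0.0, 1.0]]
top [[409.3, 0.0, 315.1], [0.0, 409.3, 197.1], [0.0, 0.0, 1.0]] [[0.016, -0.994, 0.104, 445.661], [-1.0, -0.014, 0.019, -13.334], [-0.018, -0.104, -0.994, 1203.95], [0.0, 0.0, 0.0, 1.0]]
{'t': 0.1, 'qpos': array([-1.17898530e+00,  4.23780297e-01,  1.63057094e+00, -1.57310379e-05,
        1.08861520e+00, -1.89992301e-02]), 'qvel': array([ 0.00034109, -0.00253072, -0.00230503, -0.00129405, -0.00023722,
        0.0013652 ]), 'joint_torque': array([ 2.29426332e-04, -5.45615852e+01, -2.74324161e+01,  6.44971593e-02,
        1.87750423e-02, -8.35650354e-06]), 'ee_pos': array([ 249.52705498, -572.76961802,  403.98610294]), 'orientation': array([-3.07423001e+00, -6.40507547e-01,  4.21250646e-04]), 'ft_force': array([ 0.48847998, -0.51125467,  0.15851335]), 'moment': array([ 0.00705329,  0.01392659, -0.02468277]), 'width': 87.42109352743134} 182.0
```

View pics/top0.png

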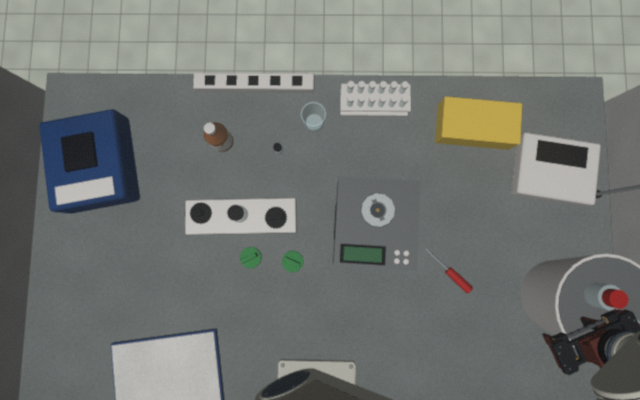

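View pics/scene0.png

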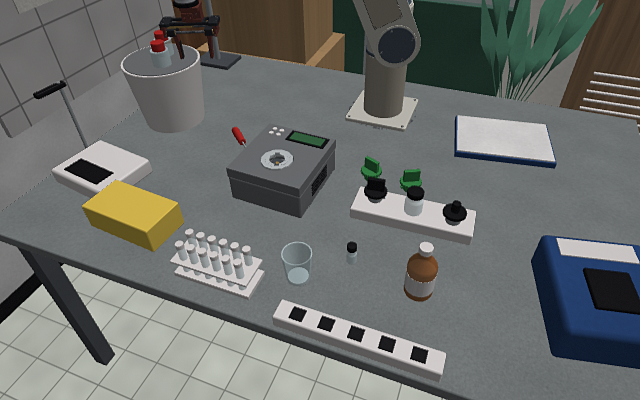

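Top view: the tray spans (185–297, 197–236) and holds three things at (201,213), (236,213) and (276,217). The socket is at (378,210), and the green decoys at (251,258) and (292,261) are off the tray. The scene view shows a bar shape at (375,188) and a round knob at (455,210). The bar one, at the tray's -y end, should be top (276,217). I'll confirm it in an enlarged crop.

```bash
python3 - <<'E'
from h import *
t=cv2.imread('pics/top0.png'); s=cv2.imread('pics/scene0.png')
def c(im,x,y,w,h): return cv2.resize(im[y:y+h,x:x+w],(400,300),interpolation=cv2.INTER_CUBIC)
m=np.vstack([np.hstack([c(t,250,195,48,36),c(t,354,192,48,36)]),np.hstack([c(s,345,165,64,48),c(s,245,137,64,48)])])
cv2.imwrite('pics/m1.png',m)
for p in [(276,217),(236,213),(201,213)]: print(ray('top0',*p,105))
print(ray('top0',378,210,114), ray('scene0',277,159,114), ray('scene0',375,181,100))
for a in [(340,177),(420,180),(417,269),(334,265)]: print(ray('top0',*a,110)[:2])
E
```

```text
[505.19682391 112.51670755 105.        ]
[514.40562967 220.91478404 105.        ]
[513.0304627  315.83318888 105.        ]
[ 527.33033123 -160.00091024  114.        ] [ 532.12995993 -156.8269057   114.        ] [512.29471529 116.81525672 100.        ]
[615.41580111 -58.29875435]
[ 610.03845187 -273.11564827]
[ 373.72672137 -262.68384469]
[380.46602224 -44.66674559]
```

View pics/m1.png

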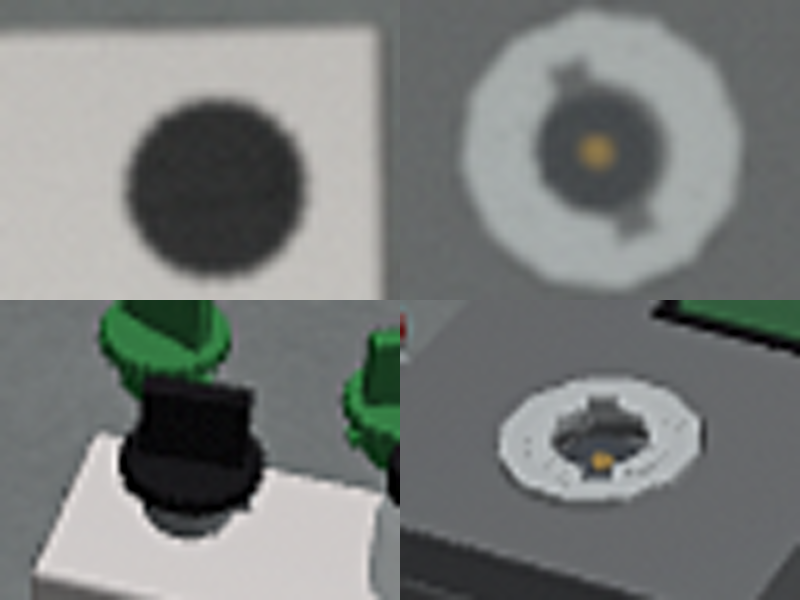

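The crop confirms it: the cartridge with the flat bar is at top (275.5,217). The collar centre is at top (377.8,209.4), with slots running from upper left to lower right, about 24° CCW in the world. Next I'll refine both angles and centres.

```bash
python3 - <<'E'
from h import *
from scipy import ndimage as N
t=cv2.imread('pics/top0.png',0).astype(float); s=cv2.imread('pics/scene0.png',0).astype(float)
# bar: stretched crops
def c(im,x,y,w,h,lo,hi): return cv2.resize(np.clip((im[y:y+h,x:x+w]-lo)/(hi-lo)*255,0,255).astype(np.uint8),(400,300),interpolation=cv2.INTER_CUBIC)
m=np.vstack([np.hstack([c(t,260,205,32,24,20,70),c(t,354,192,48,36,60,200)]),np.hstack([c(s,358,170,36,27,0,70),c(s,258,144,40,30,50,220)])])
cv2.imwrite('pics/m2.png',m)
# flange centroid
for (f,im,box,th,sg,z) in [('top0',t,(255,200,295,232),100,-1,67),]:
    x0,y0,x1,y1=box; b=im[y0:y1,x0:x1]<th; l,n=N.label(b); k=np.argmax(N.sum(b,l,range(1,n+1)))+1
    v,u=N.center_of_mass(l==k); print('flange',u+x0,v+y0,(l==k).sum(),ray(f,u+x0,v+y0,z))
# collar: bright blob filled
for f,im,(x0,y0,x1,y1),th in [('top0',t,(355,190,402,232),135),('scene0',s,(255,144,300,176),150)]:
    b=im[y0:y1,x0:x1]>th; l,n=N.label(b); k=np.argmax(N.sum(b,l,range(1,n+1)))+1; b=N.binary_fill_holes(l==k); hole=b&~(l==k)
    v,u=N.center_of_mass(b); C=ray(f,u+x0,v+y0,114); print(f,'collar',u+x0,v+y0,b.sum(),C)
    # polar profile at r=25.5mm about C
    g=np.arange(0,360,4); pr=[]
    a=[]
    for d in g:
        w=0
        for r in (24.5,26,27.5,29):
            p=proj(f,C+[r*np.cos(np.radians(d)),r*np.sin(np.radians(d)),0]); w+=N.map_coordinates(im,[[p[1]],[p[0]]],order=1)[0]/4
        a.append(w)
    a=np.array(a); print([(int(d),int(q)) for d,q in zip(g,a) if q<np.median(a)-15])
P=ray('scene0',368.6,177.8,105);Q=ray('scene0',385.8,179.4,105);print('bar',P,Q,np.degrees(np.arctan2(*(Q-P)[[1,0]])),np.linalg.norm(Q-P))
E
```

```text
flange 275.43859649122805 217.140350877193 342 [506.84179264 118.42400179  67.        ]
top0 collar 377.7432590855803 209.4501758499414 853 [ 528.78751085 -159.31976896  114.        ]
[(8, 144), (12, 128), (16, 115), (20, 113), (24, 112), (28, 112), (32, 117), (36, 133), (40, 150), (188, 147), (192, 128), (196, 118), (200, 113), (204, 112), (208, 113), (212, 119), (216, 132), (220, 149)]
scene0 collar 276.5186721991701 158.80497925311204 482 [ 531.79153818 -158.45099311  114.        ]
[(8, 143), (12, 98), (16, 97), (20, 102), (24, 103), (28, 99), (32, 96), (36, 116), (52, 150), (188, 142), (192, 106), (196, 95), (200, 93), (204, 94), (208, 91), (212, 89), (216, 105), (220, 160), (228, 161), (248, 160), (252, 161)]
bar [511.43173981  98.78502274 105.        ] [502.03166359 142.77356549 105.        ] 102.06232459828186 44.981699910896516
```

View pics/m2.png

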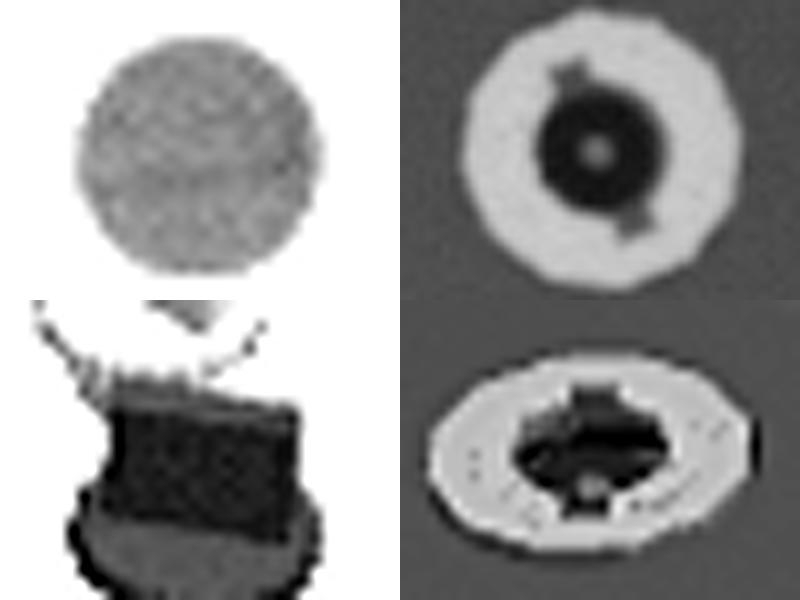

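Both cameras agree on the slots (about 24.3° in the world). The bar's front face shows clearly in the stretched scene crop, so I can take its angle from that face's edges.

```bash
python3 - <<'E'
from h import *
f=lambda X,Y,z: ray('scene0',358+X/11.11-.5,170+(Y-300)/11.11-.5,z)
for A,B,z in [((113,405),(297,410),105),((104,515),(287,541),69),((112,376),(297,403),105)]:
    P=f(*A,z);Q=f(*B,z);d=Q-P;print(P.round(1),Q.round(1),((P+Q)/2).round(1),np.degrees(np.arctan2(d[1],d[0])),np.linalg.norm(d))
# predicted corners for candidates, in crop coords
c=np.array([508,118.0])
for a in (88,92,96,100,104):
    u=np.array([np.cos(np.radians(a)),np.sin(np.radians(a))]);n=np.array([u[1],-u[0]])
    r=[]
    for z,sx,sn in [(105,-1,1),(105,1,1),(69,-1,1),(69,1,1),(105,-1,-1),(105,1,-1)]:
        p=proj('scene0',[*(c+sx*23*u+sn*6*n),z]); r.append((round((p[0]-357.5)*11.11),round((p[1]-169.5)*11.11+300)))
    print(a,r)
E
```

```text
[516.8  97.9 105. ] [503.5 138.9 105. ] [510.1 118.4 105. ] 108.0223790818637 43.159526463015624
[515.  97.  69.] [508.8 140.8  69. ] [511.9 118.9  69. ] 98.08433820699234 44.19757991850832
[506.6  94.5 105. ] [501.  138.2 105. ] [503.8 116.4 105. ] 97.30411568667961 44.1122824337063
88 [(105, 393), (291, 441), (97, 508), (280, 557), (122, 363), (307, 410)]
92 [(105, 397), (295, 437), (97, 513), (284, 553), (118, 367), (307, 406)]
96 [(105, 402), (298, 433), (97, 517), (287, 549), (115, 371), (307, 401)]
100 [(105, 406), (301, 429), (98, 522), (289, 545), (112, 375), (306, 397)]
104 [(107, 411), (303, 425), (99, 526), (292, 541), (109, 379), (305, 393)]
```

Bar x points at about 98° and its centre is about (507.5,118), so the tool y should be at 8°. That puts joint 6 near 5° at the pick, about 49° at the slots and about 121° at the stop, all within range. Starting the traverse.

Call:
send_rows --commands '[{"translation": [0.037,0.098,0],"twist": [0,0,0.037]},{"translation": [0.074,0.197,0],"twist": [0,0,0.074]},{"translation": [0.111,0.295,0],"twist": [0,0,0.111]},{"translation": [0.148,0.394,0],"twist": [0,0,0.148]},{"translation": [0.185,0.492,0],"twist": [0,0,0.185]},{"translation": [0.222,0.591,0],"twist": [0,0,0.222]},{"translation": [0.259,0.69,0],"twist": [0,0,0.259]},{"translation": [0.296,0.788,0],"twist": [0,0,0.296]},{"translation": [0.333,0.887,0],"twist": [0,0,0.333]},{"translation": [0.37,0.985,0],"twist": [0,0,0.372]}]' --grip -1

```text
t: 1.1
ee_pos: [286.9, -473.6, 404.7]
orientation: [3.002, 0.926, 0.0]
ft_force: [-0.4, 0.8, -0.3]
width: 87.8
```

Call:
send_rows --commands '[{"translation": [0.037,0.098,0],"twist": [0,0,0.037]},{"translation": [0.074,0.197,0],"twist": [0,0,0.074]},{"translation": [0.111,0.295,0],"twist": [0,0,0.111]},{"translation": [0.148,0.394,0],"twist": [0,0,0.148]},{"translation": [0.185,0.492,0],"twist": [0,0,0.185]},{"translation": [0.222,0.591,0],"twist": [0,0,0.222]},{"translation": [0.259,0.69,0],"twist": [0,0,0.259]},{"translation": [0.296,0.788,0],"twist": [0,0,0.296]},{"translation": [0.333,0.887,0],"twist": [0,0,0.333]},{"translation": [0.37,0.985,0],"twist": [0,0,0.372]}]'

```text
t: 2.1
ee_pos: [323.9, -375.2, 404.7]
orientation: [2.903, 1.201, -0.0]
ft_force: [-0.2, -0.2, 0.0]
width: 87.4
```

Call:
send_rows --commands '[{"translation": [0.037,0.098,0],"twist": [0,0,0.037]},{"translation": [0.074,0.197,0],"twist": [0,0,0.074]},{"translation": [0.111,0.295,0],"twist": [0,0,0.111]},{"translation": [0.148,0.394,0],"twist": [0,0,0.148]},{"translation": [0.185,0.492,0],"twist": [0,0,0.185]},{"translation": [0.222,0.591,0],"twist": [0,0,0.222]},{"translation": [0.259,0.69,0],"twist": [0,0,0.259]},{"translation": [0.296,0.788,0],"twist": [0,0,0.296]},{"translation": [0.333,0.887,0],"twist": [0,0,0.333]},{"translation": [0.37,0.985,0],"twist": [0,0,0.372]}]'

```text
t: 3.1
ee_pos: [360.9, -276.7, 404.7]
orientation: [-2.779, -1.465, 0.0]
ft_force: [0.2, 0.2, -0.5]
width: 88.2
```

Call:
send_rows --commands '[{"translation": [0.037,0.098,0],"twist": [0,0,0.037]},{"translation": [0.074,0.197,0],"twist": [0,0,0.074]},{"translation": [0.111,0.295,0],"twist": [0,0,0.111]},{"translation": [0.148,0.394,0],"twist": [0,0,0.148]},{"translation": [0.185,0.492,0],"twist": [0,0,0.185]},{"translation": [0.222,0.591,0],"twist": [0,0,0.222]},{"translation": [0.259,0.69,0],"twist": [0,0,0.259]},{"translation": [0.296,0.788,0],"twist": [0,0,0.296]},{"translation": [0.333,0.887,0],"twist": [0,0,0.333]},{"translation": [0.37,0.985,0],"twist": [0,0,0.372]}]'

```text
t: 4.1
ee_pos: [397.9, -178.1, 404.7]
orientation: [2.631, 1.717, -0.0]
ft_force: [0.1, 0.1, 0.1]
width: 88.1
```

Call:
send_rows --commands '[{"translation": [0.037,0.098,0],"twist": [0,0,0.037]},{"translation": [0.074,0.197,0],"twist": [0,0,0.074]},{"translation": [0.111,0.295,0],"twist": [0,0,0.111]},{"translation": [0.148,0.394,0],"twist": [0,0,0.148]},{"translation": [0.185,0.492,0],"twist": [0,0,0.185]},{"translation": [0.222,0.591,0],"twist": [0,0,0.222]},{"translation": [0.259,0.69,0],"twist": [0,0,0.259]},{"translation": [0.296,0.788,0],"twist": [0,0,0.296]},{"translation": [0.333,0.887,0],"twist": [0,0,0.333]},{"translation": [0.37,0.985,0],"twist": [0,0,0.372]}]'

```text
t: 5.1
ee_pos: [434.9, -79.7, 404.7]
orientation: [2.46, 1.954, -0.0]
ft_force: [0.2, -0.5, -0.5]
width: 87.5
```

Call:
send_rows --commands '[{"translation": [0.037,0.098,0],"twist": [0,0,0.037]},{"translation": [0.074,0.197,0],"twist": [0,0,0.074]},{"translation": [0.111,0.295,0],"twist": [0,0,0.111]},{"translation": [0.148,0.394,0],"twist": [0,0,0.148]},{"translation": [0.185,0.492,0],"twist": [0,0,0.185]},{"translation": [0.222,0.591,0],"twist": [0,0,0.222]},{"translation": [0.259,0.69,-0.1],"twist": [0,0,0.259]},{"translation": [0.296,0.788,-0.2],"twist": [0,0,0.296]},{"translation": [0.333,0.887,-0.3],"twist": [0,0,0.333]},{"translation": [0.37,0.985,-0.4],"twist": [0,0,0.372]}]'

```text
t: 6.1
ee_pos: [471.7, 18.9, 363.4]
orientation: [-2.268, -2.173, 0.001]
ft_force: [0.6, -1.1, -0.3]
width: 87.9
```

Call:
send_rows --commands '[{"translation": [0.037,0.098,-0.06],"twist": [0,0,0.037]},{"translation": [0.074,0.197,-0.12],"twist": [0,0,0.074]},{"translation": [0.111,0.295,-0.18],"twist": [0,0,0.111]},{"translation": [0.148,0.394,-0.24],"twist": [0,0,0.148]},{"translation": [0.185,0.492,-0.3],"twist": [0,0,0.185]},{"translation": [0.222,0.591,-0.36],"twist": [0,0,0.222]},{"translation": [0.259,0.69,-0.42],"twist": [0,0,0.259]},{"translation": [0.296,0.788,-0.48],"twist": [0,0,0.296]},{"translation": [0.333,0.887,-0.54],"twist": [0,0,0.333]},{"translation": [0.37,0.985,-0.6],"twist": [0,0,0.372]}]'

```text
t: 7.1
ee_pos: [508.9, 117.4, 304.2]
orientation: [-2.056, -2.375, 0.0]
ft_force: [-0.1, 0.2, 0.2]
width: 87.7
```

Call:
send_rows --commands '[{"translation": [0,0.01,-0.06]},{"translation": [0,0.01,-0.12]},{"translation": [0,0.01,-0.18]},{"translation": [0,0.01,-0.24]},{"translation": [-0.01,0.01,-0.3]},{"translation": [-0.01,0.01,-0.35]},{"translation": [-0.01,0.01,-0.4]},{"translation": [-0.01,0.01,-0.44]},{"translation": [-0.01,0.01,-0.46]},{"translation": [-0.01,0.01,-0.46]}]'

```text
validation failed for argument at $.co...
```

```bash
python3 - <<'E'
from h import *
shot('scene','s2'); s=cv2.imread('pics/s2.png')
cv2.imwrite('pics/s2c.png',cv2.resize(s[130:230,320:440],(720,600),interpolation=cv2.INTER_CUBIC))
o=ctrl.get_obs(); print(o['ee_pos'],o['ft_force'],o['width'],o['qpos'])
p=proj('s2',[o['ee_pos'][0],o['ee_pos'][1],105]); print((p-[320,130])*6)
E
```

```text
[509.19578717 118.23408802 303.47401847] [ 0.25208373  0.43839832 -0.83953069] 87.99197791169183 [2.05294742e-01 4.22287116e-01 1.92438563e+00 5.35580303e-04
 7.95140665e-01 6.00957620e-02]
[335.86464703 293.66071251]
```

View pics/s2c.png

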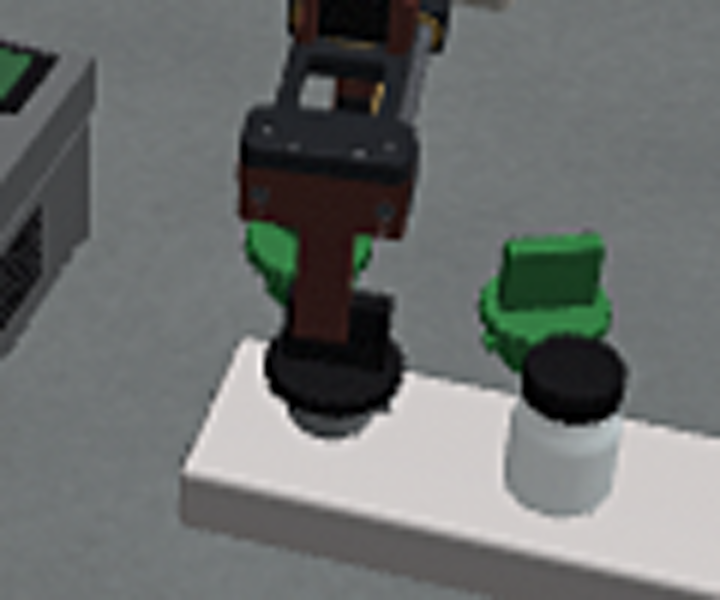

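The move was refused because every row needs a twist. The picture shows the gripper above the cartridge with the jaws open across the bar. The bar's centre is near crop x of about 337, against 336 predicted, so I'll descend and grip.

Call:
send_rows --commands '[{"translation": [0,0,-0.06],"twist": [0,0,0]},{"translation": [0,0,-0.12],"twist": [0,0,0]},{"translation": [0,0,-0.18],"twist": [0,0,0]},{"translation": [0,0,-0.24],"twist": [0,0,0]},{"translation": [-0.01,0,-0.3],"twist": [0,0,0]},{"translation": [-0.01,0,-0.35],"twist": [0,0,0]},{"translation": [-0.01,0,-0.4],"twist": [0,0,0]},{"translation": [-0.01,0,-0.44],"twist": [0,0,0]},{"translation": [-0.01,0,-0.46],"twist": [0,0,0]},{"translation": [-0.01,0,-0.46],"twist": [0,0,0]}]'

```text
t: 8.15
ee_pos: [507.6, 116.5, 258.4]
orientation: [-2.058, -2.373, 0.001]
ft_force: [-0.2, -0.7, 0.5]
width: 88.1
```

Call:
send_rows --commands '[{"translation": [0,0,0],"twist": [0,0,0]},{"translation": [0,0,0],"twist": [0,0,0]},{"translation": [0,0,0],"twist": [0,0,0]},{"translation": [0,0,0],"twist": [0,0,0]},{"translation": [0,0,0],"twist": [0,0,0]},{"translation": [0,0,0],"twist": [0,0,0]},{"translation": [0,0,0],"twist": [0,0,0]},{"translation": [0,0,0],"twist": [0,0,0]},{"translation": [0,0,0],"twist": [0,0,0]},{"translation": [0,0,0],"twist": [0,0,0]}]' --grip 1

```text
t: 9.15
ee_pos: [507.6, 116.5, 258.7]
orientation: [-2.058, -2.373, 0.0]
ft_force: [-0.7, 0.8, -1.4]
width: 11.8
```

Gripped (opening 11.8 mm; the bar is 12 mm). Now lift, carry to above the socket and turn the bar to 24.3°.

Call:
send_rows --commands '[{"translation": [0,0,0.05],"twist": [0,0,0]},{"translation": [0,0,0.15],"twist": [0,0,0]},{"translation": [0,0,0.27],"twist": [0,0,0]},{"translation": [0,0,0.4],"twist": [0,0,0]},{"translation": [0,0,0.52],"twist": [0,0,0]},{"translation": [0,0,0.65],"twist": [0,0,0]},{"translation": [0,0,0.78],"twist": [0,0,0]},{"translation": [0,0,0.9],"twist": [0,0,0]},{"translation": [0,0,0.98],"twist": [0,0,0]},{"translation": [0,0,1],"twist": [0,0,0]}]'

```text
t: 10.15
ee_pos: [507.8, 116.6, 359.8]
orientation: [2.058, 2.373, 0.002]
ft_force: [-0.1, 0.1, -1.8]
width: 12.0
```

Call:
send_rows --commands '[{"translation": [0.01,-0.09,0],"twist": [0,0,-0.08]},{"translation": [0.02,-0.18,0],"twist": [0,0,-0.17]},{"translation": [0.03,-0.27,0],"twist": [0,0,-0.26]},{"translation": [0.04,-0.36,0],"twist": [0,0,-0.34]},{"translation": [0.05,-0.46,0],"twist": [0,0,-0.43]},{"translation": [0.06,-0.55,0],"twist": [0,0,-0.51]},{"translation": [0.065,-0.64,0],"twist": [0,0,-0.6]},{"translation": [0.07,-0.73,0],"twist": [0,0,-0.69]},{"translation": [0.075,-0.83,0],"twist": [0,0,-0.77]},{"translation": [0.08,-0.92,0],"twist": [0,0,-0.86]}]'

```text
t: 11.15
ee_pos: [515.6, 23.7, 358.7]
orientation: [2.521, 1.875, 0.0]
ft_force: [0.2, -0.4, -1.7]
width: 12.2
```

Call:
send_rows --commands '[{"translation": [0.01,-0.09,0],"twist": [0,0,-0.08]},{"translation": [0.02,-0.18,0],"twist": [0,0,-0.17]},{"translation": [0.03,-0.27,0],"twist": [0,0,-0.26]},{"translation": [0.04,-0.36,0],"twist": [0,0,-0.34]},{"translation": [0.05,-0.46,0],"twist": [0,0,-0.43]},{"translation": [0.06,-0.55,0],"twist": [0,0,-0.51]},{"translation": [0.065,-0.64,0],"twist": [0,0,-0.6]},{"translation": [0.07,-0.73,0],"twist": [0,0,-0.69]},{"translation": [0.075,-0.83,0],"twist": [0,0,-0.77]},{"translation": [0.08,-0.92,0],"twist": [0,0,-0.86]}]'

```text
t: 12.15
ee_pos: [523.6, -68.3, 358.7]
orientation: [2.863, 1.294, -0.0]
ft_force: [0.5, -0.0, -1.5]
width: 11.9
```

Call:
send_rows --commands '[{"translation": [0.01,-0.09,0],"twist": [0,0,-0.08]},{"translation": [0.02,-0.18,0],"twist": [0,0,-0.17]},{"translation": [0.03,-0.27,0],"twist": [0,0,-0.26]},{"translation": [0.04,-0.36,0],"twist": [0,0,-0.34]},{"translation": [0.05,-0.46,0],"twist": [0,0,-0.43]},{"translation": [0.06,-0.55,0],"twist": [0,0,-0.51]},{"translation": [0.065,-0.64,0],"twist": [0,0,-0.6]},{"translation": [0.07,-0.73,0],"twist": [0,0,-0.69]},{"translation": [0.07,-0.83,0],"twist": [0,0,-0.77]},{"translation": [0.07,-0.915,0],"twist": [0,0,-0.86]}]'

```text
t: 13.15
ee_pos: [530.6, -159.9, 358.7]
orientation: [3.073, 0.654, -0.0]
ft_force: [-0.4, 0.7, -1.8]
width: 11.7
```

```bash
python3 - <<'E'
from h import *
from scipy.spatial.transform import Rotation as R
shot('scene','s3'); s=cv2.imread('pics/s3.png')
cv2.imwrite('pics/s3c.png',cv2.resize(s[100:200,220:340],(720,600),interpolation=cv2.INTER_CUBIC))
o=ctrl.get_obs(); print(o['ee_pos'],o['ft_force'],o['moment'],o['width'],o['qpos'])
y=R.from_rotvec(o['orientation']).as_matrix(); print(y.round(4), np.degrees(np.arctan2(y[1,1],y[0,1])))
e=o['ee_pos']
for z in (e[2]-223.5,e[2]-199.5,e[2]-189.5,e[2]-153.5): print(z,(proj('s3',[e[0],e[1],z])-[220,100])*6)
print((proj('s3',[530.3,-158.9,114])-[220,100])*6)
E
```

```text
[ 530.65648232 -160.72410539  358.73486832] [-0.22709282 -1.18778539 -1.49811711] [-0.08857797 -0.00758579  0.01503046] 11.897679525637757 [-3.15445930e-01  3.79879073e-01  1.82288089e+00 -6.07870009e-04
  9.38325796e-01  8.38978211e-01]
[[ 9.144e-01  4.048e-01  3.000e-04]
 [ 4.048e-01 -9.144e-01 -6.000e-04]
 [ 0.000e+00  7.000e-04 -1.000e+00]] -66.12305072704594
135.23486832404205 [331.81234479 312.73152097]
159.23486832404205 [327.29795753 269.132167  ]
169.23486832404205 [325.38176006 250.62578569]
205.23486832404205 [318.3052509  182.28179782]
[339.65351679 350.7743781 ]
```

View pics/s3c.png

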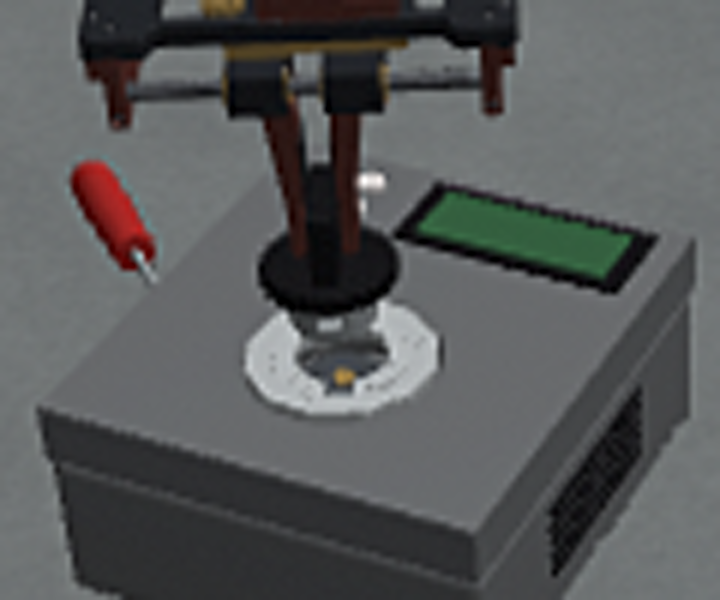

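The cartridge hangs over the collar: the flange is at crop (330,270) and the collar at (343,358), with the slots at (345,385). I'll measure the offset of cartridge to socket by matching outlines in this one camera.

```bash
cat > fit.py <<'E'
from h import *
from scipy.optimize import least_squares
from scipy import ndimage as N
def sil(f,c,zs,r):
    a=np.linspace(0,2*np.pi,180,endpoint=False)
    P=np.array([proj(f,[c[0]+r*np.cos(t),c[1]+r*np.sin(t),z]) for z in zs for t in a]).astype(np.float32)
    return P
def fitc(f,img,c0,zs,r,lo,hi,sign,angs):
    # ray-cast from projected centre outward, find max gradient of sign within 0.75..1.3 of hull radius
    g=cv2.GaussianBlur(img,(0,0),.7)
    def model(c):
        P=sil(f,c,zs,r); return cv2.convexHull(P)[:,0]
    H=model(c0); m=H.mean(0); pts=[]
    def hr(H,m,a):
        d=np.array([np.cos(a),np.sin(a)]); best=0
        for p,q in zip(H,np.roll(H,-1,0)):
            A=np.array([d,p-q]).T
            try: s,t=np.linalg.solve(A,p-m)
            except: continue
            if s>0 and -1e-6<=t<=1+1e-6: best=max(best,s)
        return best
    obs=[]
    for a in np.radians(angs):
        R=hr(H,m,a); s=np.linspace(R-3,R+3,121); d=np.array([np.cos(a),np.sin(a)])
        v=N.map_coordinates(g,[m[1]+s*d[1],m[0]+s*d[0]],order=3); dv=np.gradient(v)*sign
        obs.append(s[np.argmax(dv)])
    obs=np.array(obs)
    fun=lambda c:[hr(model(c),m,a)-o for a,o in zip(np.radians(angs),obs)]
    q=least_squares(fun,c0,loss='soft_l1',f_scale=.3,diff_step=1e-3); return q.x,np.array(q.fun).round(2)
if __name__=='__main__':
    im=lambda n:cv2.imread('pics/'+n+'.png',0).astype(float)
    al=np.arange(0,360,12)
    print('sock scene0',fitc('scene0',im('scene0'),[530.3,-158.9],[114],43.5,0,0,-1,al))
    print('sock top0',fitc('top0',im('top0'),[530.3,-158.9],[114],43.5,0,0,-1,al))
    print('flange scene0',fitc('scene0',im('scene0'),[507.5,118],[59,69],30,0,0,1,[-10,0,10,20,30,145,155,165,175,185]))
    print('flange top0',fitc('top0',im('top0'),[507.5,118],[59,69],30,0,0,1,al))
    print('flange s3',fitc('s3',im('s3'),[530.6,-160],[159.2,169.2],30,0,0,1,[-10,0,10,20,30,40,130,140,150,160,170,180,190]))
E
python3 fit.py
```

```text
sock scene0 (array([ 530.78083026, -159.01854732]), array([ 0.  , -0.44, -0.2 , -0.27,  0.15, -0.24, -0.13, -0.02, -0.01,
       -0.09, -0.28,  0.04, -0.09, -0.14, -0.  , -0.15, -0.2 , -0.25,
       -0.13,  0.05, -0.26, -0.17, -0.13, -0.03, -0.09, -0.16, -0.03,
       -0.19,  0.2 , -0.39]))
sock top0 (array([ 528.80239012, -159.26631134]), array([-0.28, -0.11, -0.35,  0.14, -0.24, -0.04,  0.08, -0.42,  0.04,
       -0.36, -0.09, -0.13, -0.28, -0.1 , -0.27, -0.04, -0.05, -0.36,
       -0.04, -0.26,  0.04,  0.08, -0.42,  0.11, -0.24, -0.12, -0.08,
       -0.48, -0.07, -0.15]))
flange scene0 (array([507.79044539, 118.20362033]), array([-0.08, -0.2 , -0.3 , -0.03,  0.04,  0.14, -0.28,  0.1 , -0.29,
       -0.39]))
flange top0 (array([506.93227123, 118.59729286]), array([0.43, 0.28, 0.18, 0.34, 0.25, 0.16, 0.07, 0.23, 0.27, 0.11, 0.13,
       0.2 , 0.25, 0.28, 0.16, 0.17, 0.27, 0.21, 0.2 , 0.14, 0.33, 0.32,
       0.17, 0.18, 0.19, 0.12, 0.11, 0.11, 0.12, 0.24]))
flange s3 (array([ 534.1578453 , -159.27556501]), array([-0.14, -0.58, -0.09,  0.17,  0.21,  0.01, -0.41,  0.04,  0.26,
       -0.08, -0.49, -0.21,  0.29]))
```

Socket is about (529.8,-159.1) and the cartridge axis about (532.5,-159.2), so it sits about 2 mm off along the bar from the TCP. The pick measurement and the one-camera match agree to about 1.5 mm. I'll correct x by -2.5 mm and lower to just above contact.

Call:
send_rows --commands '[{"translation": [-0.01,0,-0.03],"twist": [0,0,0.005]},{"translation": [-0.02,0,-0.07],"twist": [0,0,0.01]},{"translation": [-0.025,0,-0.11],"twist": [0,0,0.01]},{"translation": [-0.025,0,-0.15],"twist": [0,0,0.01]},{"translation": [-0.025,0,-0.19],"twist": [0,0,0.01]},{"translation": [-0.025,0,-0.22],"twist": [0,0,0.01]},{"translation": [-0.025,0,-0.25],"twist": [0,0,0.01]},{"translation": [-0.025,0,-0.27],"twist": [0,0,0.01]},{"translation": [-0.025,0,-0.28],"twist": [0,0,0.01]},{"translation": [-0.025,0,-0.285],"twist": [0,0,0.01]}]'

```text
t: 14.2
ee_pos: [528.1, -159.0, 330.1]
orientation: [-3.07, -0.667, 0.0]
ft_force: [-0.3, 0.1, 0.0]
width: 11.9
```

Call:
send_rows --commands '[{"translation": [0,0,-0.005],"twist": [0,0,0]},{"translation": [0,0,-0.01],"twist": [0,0,0]},{"translation": [0,0,-0.015],"twist": [0,0,0]},{"translation": [0,0,-0.02],"twist": [0,0,0]},{"translation": [0,0,-0.025],"twist": [0,0,0]},{"translation": [0,0,-0.03],"twist": [0,0,0]},{"translation": [0,0,-0.03],"twist": [0,0,0]},{"translation": [0,0,-0.03],"twist": [0,0,0]},{"translation": [0,0,-0.03],"twist": [0,0,0]},{"translation": [0,0,-0.03],"twist": [0,0,0]}]'

```text
t: 15.2
ee_pos: [528.1, -159.0, 327.2]
orientation: [-3.07, -0.667, 0.0]
ft_force: [-0.7, -0.7, -0.5]
width: 11.9
```

Call:
send_rows --commands '[{"translation": [0,0,-0.005],"twist": [0,0,0]},{"translation": [0,0,-0.01],"twist": [0,0,0]},{"translation": [0,0,-0.015],"twist": [0,0,0]},{"translation": [0,0,-0.02],"twist": [0,0,0]},{"translation": [0,0,-0.025],"twist": [0,0,0]},{"translation": [0,0,-0.03],"twist": [0,0,0]},{"translation": [0,0,-0.03],"twist": [0,0,0]},{"translation": [0,0,-0.03],"twist": [0,0,0]},{"translation": [0,0,-0.03],"twist": [0,0,0]},{"translation": [0,0,-0.03],"twist": [0,0,0]}]'

```text
t: 16.2
ee_pos: [528.1, -159.0, 324.1]
orientation: [-3.07, -0.667, 0.0]
ft_force: [-1.8, -0.3, -1.0]
width: 11.7
```

```bash
python3 -c "
from h import *
o=ctrl.get_obs();print(o['ee_pos'],o['ft_force'],o['moment'],o['width'])"
```

```text
[ 528.08745547 -158.98350271  324.14584702] [-1.75807181 -0.25830113 -1.04133051] [-0.09826393  0.07905649  0.03890372] 11.712651650170178
```

The TCP is 3.4 mm below the height where lugs would rest on the collar, with no vertical load, so they appear to be in the slots. Continuing down gently.

Call:
send_rows --commands '[{"translation": [0,0,-0.005],"twist": [0,0,0]},{"translation": [0,0,-0.01],"twist": [0,0,0]},{"translation": [0,0,-0.015],"twist": [0,0,0]},{"translation": [0,0,-0.02],"twist": [0,0,0]},{"translation": [0,0,-0.025],"twist": [0,0,0]},{"translation": [0,0,-0.03],"twist": [0,0,0]},{"translation": [0,0,-0.035],"twist": [0,0,0]},{"translation": [0,0,-0.04],"twist": [0,0,0]},{"translation": [0,0,-0.04],"twist": [0,0,0]},{"translation": [0,0,-0.04],"twist": [0,0,0]}]'

```text
t: 17.2
ee_pos: [528.2, -159.0, 320.4]
orientation: [3.07, 0.667, 0.0]
ft_force: [-2.5, 0.6, 6.2]
width: 11.5
```

```bash
python3 -c "
from h import *
o=ctrl.get_obs();print(o['ee_pos'],o['ft_force'],o['moment'],o['width'])"
```

```text
[ 528.16869046 -158.98253952  320.35421089] [-2.46879212  0.63717162  6.17303099] [0.06703981 0.48496132 0.04342077] 11.546936446458332
```

Fz of 6 N matches the spring. There is a slight side load of -2.5 N in x, so I'll yield 0.7 mm that way and push on to the turning height.

Call:
send_rows --commands '[{"translation": [-0.003,0,-0.005],"twist": [0,0,0]},{"translation": [-0.007,0,-0.01],"twist": [0,0,0]},{"translation": [-0.007,0,-0.015],"twist": [0,0,0]},{"translation": [-0.007,0,-0.02],"twist": [0,0,0]},{"translation": [-0.007,0,-0.026],"twist": [0,0,0]},{"translation": [-0.007,0,-0.032],"twist": [0,0,0]},{"translation": [-0.007,0,-0.038],"twist": [0,0,0]},{"translation": [-0.007,0,-0.044],"twist": [0,0,0]},{"translation": [-0.007,0,-0.05],"twist": [0,0,0]},{"translation": [-0.007,0,-0.05],"twist": [0,0,0]}]'

```text
t: 18.2
ee_pos: [527.9, -159.0, 316.0]
orientation: [3.07, 0.667, 0.002]
ft_force: [-2.1, 0.5, 10.5]
width: 11.4
```

```bash
python3 - <<'E'
from h import *
o=ctrl.get_obs();print(o['ee_pos'],o['ft_force'],o['moment'],o['width'],o['qpos'])
shot('scene','s4'); s=cv2.imread('pics/s4.png')
cv2.imwrite('pics/s4c.png',cv2.resize(s[100:200,220:340],(720,600),interpolation=cv2.INTER_CUBIC))
E
```

```text
[ 527.86219054 -158.996386    315.99864831] [-2.09121718  0.52014362 10.50141689] [ 0.21400457  0.4971738  -0.02645965] 11.42286106005469 [-3.14223978e-01  4.37409642e-01  1.85607790e+00  4.13227210e-04
  8.46517077e-01  8.28609474e-01]
```

View pics/s4c.png

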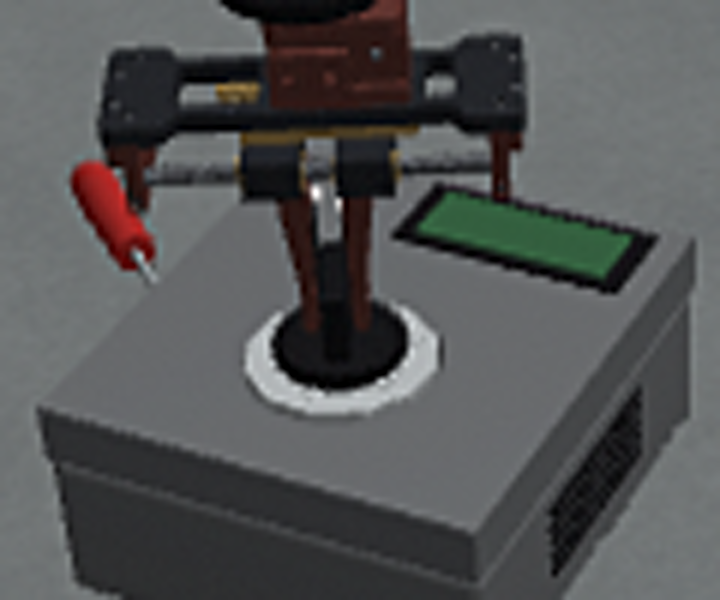

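The flange sits just above the collar at crop (340,345). The spring force implies a grip height of about 35 mm, which is inside the turning window. I'll go 0.7 mm lower, then turn clockwise with the TCP circling the cartridge axis.

Call:
send_rows --commands '[{"translation": [0,0,-0.004],"twist": [0,0,0]},{"translation": [0,0,-0.007],"twist": [0,0,0]},{"translation": [0,0.001,-0.007],"twist": [0,0,-0.1]},{"translation": [0,0.002,-0.007],"twist": [0,0,-0.2]},{"translation": [0,0.003,-0.007],"twist": [0,0,-0.3]},{"translation": [-0.001,0.004,-0.007],"twist": [0,0,-0.4]},{"translation": [-0.001,0.005,-0.007],"twist": [0,0,-0.5]},{"translation": [-0.001,0.006,-0.007],"twist": [0,0,-0.6]},{"translation": [-0.002,0.007,-0.007],"twist": [0,0,-0.68]},{"translation": [-0.002,0.008,-0.007],"twist": [0,0,-0.768]}]'

```text
t: 19.25
ee_pos: [527.8, -158.2, 315.4]
orientation: [3.14, 0.066, 0.003]
ft_force: [-1.8, 0.4, 10.1]
width: 11.9
```

```bash
python3 -c "
from h import *
o=ctrl.get_obs();print(o['ee_pos'],o['ft_force'],o['moment'],o['width'],o['qpos'])"
```

```text
[ 527.76005545 -158.20199573  315.44565869] [-1.80917786  0.42387225 10.11847649] [0.1905963  0.41433578 0.10843056] 11.925055573470521 [-3.12881585e-01  4.37772912e-01  1.85720881e+00  2.51564239e-04
  8.44592280e-01  1.21540406e+00]
```

Call:
send_rows --commands '[{"translation": [0,0.001,0],"twist": [0,0,-0.08]},{"translation": [0,0.002,0],"twist": [0,0,-0.16]},{"translation": [0,0.002,0],"twist": [0,0,-0.24]},{"translation": [0,0.003,0],"twist": [0,0,-0.32]},{"translation": [0,0.004,0],"twist": [0,0,-0.4]},{"translation": [0,0.005,0],"twist": [0,0,-0.48]},{"translation": [0,0.006,0],"twist": [0,0,-0.56]},{"translation": [0.001,0.006,0],"twist": [0,0,-0.64]},{"translation": [0.001,0.007,0],"twist": [0,0,-0.72]},{"translation": [0.001,0.008,0],"twist": [0,0,-0.768]}]'

```text
t: 20.25
ee_pos: [527.9, -157.3, 315.4]
orientation: [-3.096, 0.534, -0.003]
ft_force: [-1.4, 1.3, 9.5]
width: 11.7
```

```bash
python3 - <<'E'
from h import *
o=ctrl.get_obs();print(o['ee_pos'],o['ft_force'],o['moment'],o['width'],o['qpos'])
shot('scene','s5'); s=cv2.imread('pics/s5.png')
cv2.imwrite('pics/s5c.png',cv2.resize(s[125:175,240:310],(700,500),interpolation=cv2.INTER_CUBIC))
E
```

```text
[ 527.85666538 -157.30831316  315.43395932] [-1.43115125  1.34263006  9.50881408] [0.32667678 0.37317453 0.16615175] 11.678750254213544 [-3.11317730e-01  4.37594561e-01  1.85756115e+00  4.49439565e-04
  8.44471922e-01  1.60055785e+00]
```

View pics/s5c.png

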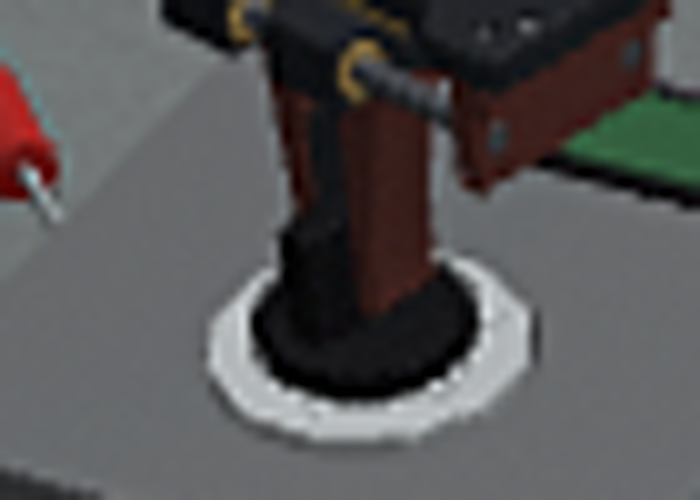

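The bar has turned with the jaws (bar at crop (320,280), flange well inside the collar), so nothing is slipping. Turning on by 20°.

Call:
send_rows --commands '[{"translation": [0,0.001,0],"twist": [0,0,-0.07]},{"translation": [0,0.001,0],"twist": [0,0,-0.14]},{"translation": [0.001,0.002,0],"twist": [0,0,-0.21]},{"translation": [0.001,0.002,0],"twist": [0,0,-0.28]},{"translation": [0.002,0.003,0],"twist": [0,0,-0.35]},{"translation": [0.002,0.004,0],"twist": [0,0,-0.42]},{"translation": [0.003,0.004,0],"twist": [0,0,-0.49]},{"translation": [0.003,0.005,0],"twist": [0,0,-0.56]},{"translation": [0.004,0.006,0],"twist": [0,0,-0.63]},{"translation": [0.004,0.006,0],"twist": [0,0,-0.7]}]'

```text
t: 21.3
ee_pos: [528.3, -156.7, 315.5]
orientation: [-2.955, 1.064, -0.003]
ft_force: [-1.0, 1.9, 11.3]
width: 11.9
```

```bash
python3 -c "
from h import *
o=ctrl.get_obs();print(o['ee_pos'],o['ft_force'],o['moment'],o['width'],o['qpos'])"
```

```text
[ 528.31497129 -156.67228591  315.45814291] [-0.99216947  1.86984112 11.28391715] [0.50372683 0.34694639 0.16200542] 11.884383704382563 [-3.10002940e-01  4.37860474e-01  1.85701429e+00  6.74614770e-04
  8.44631718e-01  1.95183715e+00]
```

64° turned, and the twist moment is still only friction (0.16 N m). Now small steps towards the stop.

Call:
send_rows --commands '[{"translation": [0,0,0],"twist": [0,0,-0.03]},{"translation": [0,0.001,0],"twist": [0,0,-0.06]},{"translation": [0.001,0.001,0],"twist": [0,0,-0.09]},{"translation": [0.001,0.001,0],"twist": [0,0,-0.12]},{"translation": [0.001,0.002,0],"twist": [0,0,-0.15]},{"translation": [0.001,0.002,0],"twist": [0,0,-0.17]},{"translation": [0.001,0.002,0],"twist": [0,0,-0.19]},{"translation": [0.001,0.002,0],"twist": [0,0,-0.2]},{"translation": [0.001,0.002,0],"twist": [0,0,-0.21]},{"translation": [0.001,0.002,0],"twist": [0,0,-0.21]}]'

```text
t: 22.3
ee_pos: [528.5, -156.5, 315.5]
orientation: [-2.896, 1.216, -0.003]
ft_force: [-2.3, 2.2, 9.8]
width: 11.9
```

```bash
python3 -c "
from h import *
o=ctrl.get_obs();print(o['ee_pos'],o['ft_force'],o['moment'],o['width'],o['qpos'])"
```

```text
[ 528.47270454 -156.48400692  315.48175731] [-2.32982162  2.17559811  9.77388532] [0.41362658 0.38884084 0.12969726] 11.892838774620293 [-3.09587268e-01  4.37923685e-01  1.85682712e+00  6.57636353e-04
  8.44610370e-01  2.05595279e+00]
```

Call:
send_rows --commands '[{"translation": [0,0,0],"twist": [0,0,-0.01]},{"translation": [0,0,0],"twist": [0,0,-0.02]},{"translation": [0,0,0],"twist": [0,0,-0.03]},{"translation": [0,0,0],"twist": [0,0,-0.04]},{"translation": [0,0,0],"twist": [0,0,-0.05]},{"translation": [0,0,0],"twist": [0,0,-0.06]},{"translation": [0,0,0],"twist": [0,0,-0.07]},{"translation": [0,0,0],"twist": [0,0,-0.07]},{"translation": [0,0,0],"twist": [0,0,-0.07]},{"translation": [0,0,0],"twist": [0,0,-0.07]}]'

```text
t: 23.3
ee_pos: [528.4, -156.6, 315.5]
orientation: [-2.875, 1.266, -0.003]
ft_force: [-0.7, 1.1, 10.8]
width: 11.9
```

```bash
python3 -c "
from h import *
o=ctrl.get_obs();print(o['ee_pos'],o['ft_force'],o['moment'],o['width'],o['qpos'])"
```

```text
[ 528.40332458 -156.55248724  315.47404208] [-0.73284595  1.11704543 10.77045979] [0.35470939 0.36813224 0.25540706] 11.899116221430344 [-3.09685692e-01  4.37895367e-01  1.85690171e+00  3.20939982e-04
  8.44676833e-01  2.09068200e+00]
```

The moment is up to 0.26 N m at 72°, so the stop is beginning. One more degree to confirm.

Call:
send_rows --commands '[{"translation": [0,0,0],"twist": [0,0,-0.007]},{"translation": [0,0,0],"twist": [0,0,-0.014]},{"translation": [0,0,0],"twist": [0,0,-0.021]},{"translation": [0,0,0],"twist": [0,0,-0.028]},{"translation": [0,0,0],"twist": [0,0,-0.035]},{"translation": [0,0,0],"twist": [0,0,-0.035]},{"translation": [0,0,0],"twist": [0,0,-0.035]},{"translation": [0,0,0],"twist": [0,0,-0.035]},{"translation": [0,0,0],"twist": [0,0,-0.035]},{"translation": [0,0,0],"twist": [0,0,-0.035]}]'

```text
t: 24.3
ee_pos: [528.2, -156.7, 315.5]
orientation: [-2.864, 1.291, -0.003]
ft_force: [-1.2, -0.4, 11.1]
width: 11.9
```

```bash
python3 -c "
from h import *
o=ctrl.get_obs();print(o['ee_pos'],o['ft_force'],o['moment'],o['width'],o['qpos'])"
```

```text
[ 528.2363347  -156.68344347  315.46367935] [-1.17997142 -0.38339437 11.1446099 ] [0.20686334 0.52657301 0.17995267] 11.938171086440573 [-3.09923233e-01  4.37821842e-01  1.85706441e+00 -1.48048024e-04
  8.44984238e-01  2.10809819e+00]
```

Call:
send_rows --commands '[{"translation": [0,0,0],"twist": [0,0,-0.007]},{"translation": [0,0,0],"twist": [0,0,-0.014]},{"translation": [0,0,0],"twist": [0,0,-0.021]},{"translation": [0,0,0],"twist": [0,0,-0.028]},{"translation": [0,0,0],"twist": [0,0,-0.035]},{"translation": [0,0,0],"twist": [0,0,-0.035]},{"translation": [0,0,0],"twist": [0,0,-0.035]},{"translation": [0,0,0],"twist": [0,0,-0.035]},{"translation": [0,0,0],"twist": [0,0,-0.035]},{"translation": [0,0,0],"twist": [0,0,-0.035]}]'

```text
t: 25.3
ee_pos: [528.1, -156.8, 315.4]
orientation: [2.852, -1.316, 0.002]
ft_force: [-3.4, -0.6, 11.7]
width: 11.8
```

```bash
python3 -c "
from h import *
o=ctrl.get_obs();print(o['ee_pos'],o['ft_force'],o['moment'],o['width'],o['qpos'])"
```

```text
[ 528.07720563 -156.76247193  315.44372213] [-3.41754139 -0.59686263 11.65141933] [0.01536569 0.71725204 0.25571956] 11.80352515354604 [-3.10063313e-01  4.37759754e-01  1.85723779e+00 -6.36480463e-04
  8.45305663e-01  2.12549645e+00]
```

The twist moment is 0.26 N m and a side load is building at 74°, while the TCP is pushed aside, so a lug is on the stop. I'll ease up 1.2 mm so the ledge takes the spring, then open the jaws.

Call:
send_rows --commands '[{"translation": [0,0,0.002],"twist": [0,0,0]},{"translation": [0,0,0.005],"twist": [0,0,0]},{"translation": [0,0,0.008],"twist": [0,0,0]},{"translation": [0,0,0.01],"twist": [0,0,0]},{"translation": [0,0,0.012],"twist": [0,0,0]},{"translation": [0,0,0.012],"twist": [0,0,0]},{"translation": [0,0,0.012],"twist": [0,0,0]},{"translation": [0,0,0.012],"twist": [0,0,0]},{"translation": [0,0,0.012],"twist": [0,0,0]},{"translation": [0,0,0.012],"twist": [0,0,0]}]'

```text
t: 26.3
ee_pos: [528.0, -156.8, 315.9]
orientation: [2.852, -1.316, 0.001]
ft_force: [-2.9, -1.5, 5.7]
width: 11.7
```

Call:
send_rows --commands '[{"translation": [0,0,0],"twist": [0,0,0]},{"translation": [0,0,0],"twist": [0,0,0]},{"translation": [0,0,0],"twist": [0,0,0]},{"translation": [0,0,0],"twist": [0,0,0]},{"translation": [0,0,0],"twist": [0,0,0]},{"translation": [0,0,0],"twist": [0,0,0]},{"translation": [0,0,0],"twist": [0,0,0]},{"translation": [0,0,0],"twist": [0,0,0]},{"translation": [0,0,0],"twist": [0,0,0]},{"translation": [0,0,0],"twist": [0,0,0]}]' --grip -1

```text
t: 27.3
ee_pos: [527.8, -156.6, 315.7]
orientation: [-2.852, 1.317, -0.0]
ft_force: [-0.4, 0.4, 0.4]
width: 86.6
```

Call:
send_rows --commands '[{"translation": [0,0,0.1],"twist": [0,0,0]},{"translation": [0,0,0.2],"twist": [0,0,0]},{"translation": [0,0,0.3],"twist": [0,0,0]},{"translation": [0,0,0.4],"twist": [0,0,0]},{"translation": [0,0,0.5],"twist": [0,0,0]},{"translation": [0,0,0.6],"twist": [0,0,0]},{"translation": [0,0,0.7],"twist": [0,0,0]},{"translation": [0,0,0.8],"twist": [0,0,0]},{"translation": [0,0,0.9],"twist": [0,0,0]},{"translation": [0,0,1],"twist": [0,0,0]}]'

```text
t: 28.3
ee_pos: [527.8, -156.6, 416.5]
orientation: [-2.852, 1.317, 0.0]
ft_force: [-0.3, 0.4, 0.7]
width: 87.9
```

Call:
send_rows --commands '[{"translation": [-0.1,0,0.1],"twist": [0,0,0]},{"translation": [-0.2,0,0.1],"twist": [0,0,0]},{"translation": [-0.3,0,0.1],"twist": [0,0,0]},{"translation": [-0.4,0,0.1],"twist": [0,0,0]},{"translation": [-0.5,0,0.1],"twist": [0,0,0]},{"translation": [-0.6,0,0.1],"twist": [0,0,0]},{"translation": [-0.7,0,0.1],"twist": [0,0,0]},{"translation": [-0.8,0,0.1],"twist": [0,0,0]},{"translation": [-0.9,0,0.1],"twist": [0,0,0]},{"translation": [-1,0,0.1],"twist": [0,0,0]}]'

```text
t: 29.3
ee_pos: [427.0, -156.6, 425.7]
orientation: [-2.852, 1.317, -0.0]
ft_force: [0.4, 0.5, 0.3]
width: 87.9
```

```bash
python3 - <<'E'
from h import *
o=ctrl.get_obs();print(o['ee_pos'],o['ft_force'],o['width'])
shot('scene','s6'); s=cv2.imread('pics/s6.png'); 
cr=np.clip(s[130:175,245:308].astype(float)*2,0,255).astype(np.uint8)
cv2.imwrite('pics/s6c.png',cv2.resize(cr,(756,540),interpolation=cv2.INTER_CUBIC))
c=np.array([530.,-159])
for dz in (36,43):
  for a in (-40,-48,-56):
    u=np.array([np.cos(np.radians(a)),np.sin(np.radians(a))]);n=np.array([-u[1],u[0]])
    print(dz,a,[((proj('s6',[*(c+x*23*u+y*6*n),114+dz+h])-[244.5,129.5])*12).round().tolist() for h in (13,-23) for x,y in ((1,1),(1,-1),(-1,1),(-1,-1))])
  P=np.array([proj('s6',[c[0]+30*np.cos(t),c[1]+30*np.sin(t),114+dz+h]) for t in np.linspace(0,6.28,90) for h in (-23,-33)]);P=(P-[244.5,129.5])*12
  print('flange',dz,P.min(0),P.max(0))
E
sed -i "/^    print('sock/d;/^    print('fl/d" fit.py; cat >> fit.py <<'E'
    for dz in (36,43): print(dz,fitc('s6',im('s6'),[530,-159],[114+dz-33,114+dz-23],30,0,0,1,np.arange(-20,205,12)))
E
python3 fit.py
```

```text
[ 426.97305766 -156.57249584  425.69126828] [0.37990217 0.49667261 0.32470458] 87.93092407800907
36 -40 [[283.0, 214.0], [261.0, 186.0], [473.0, 154.0], [450.0, 128.0], [298.0, 345.0], [277.0, 317.0], [484.0, 285.0], [462.0, 258.0]]
36 -48 [[274.0, 207.0], [260.0, 178.0], [474.0, 163.0], [459.0, 134.0], [290.0, 338.0], [276.0, 308.0], [486.0, 293.0], [470.0, 264.0]]
36 -56 [[268.0, 200.0], [261.0, 169.0], [474.0, 171.0], [466.0, 141.0], [283.0, 331.0], [276.0, 300.0], [485.0, 302.0], [477.0, 271.0]]
flange 36 [248.05087089 223.34813289] [516.08125624 416.8243004 ]
43 -40 [[280.0, 188.0], [258.0, 160.0], [471.0, 128.0], [448.0, 102.0], [295.0, 320.0], [274.0, 292.0], [482.0, 260.0], [460.0, 233.0]]
43 -48 [[271.0, 181.0], [257.0, 152.0], [472.0, 137.0], [457.0, 108.0], [287.0, 313.0], [273.0, 283.0], [484.0, 268.0], [468.0, 239.0]]
43 -56 [[265.0, 174.0], [258.0, 143.0], [472.0, 145.0], [463.0, 115.0], [280.0, 306.0], [274.0, 275.0], [483.0, 277.0], [475.0, 247.0]]
flange 43 [244.99025635 198.53819454] [514.04934914 391.96168134]
36 (array([ 529.94116541, -160.55525603]), array([ 0.29, -0.45, -0.36,  0.03,  0.08,  0.15,  0.07,  0.28, -0.07,
       -0.68, -0.68,  0.12,  0.09,  0.14,  0.18, -0.2 , -0.47, -0.1 ,
        0.46]))
43 (array([ 538.1930068 , -156.17558186]), array([ 0.7 ,  0.28, -0.48, -0.31,  0.1 ,  0.04,  0.15,  0.41,  0.04,
       -0.65, -0.63,  0.28,  0.11,  0.18,  0.03, -0.27, -0.02,  0.72,
       -0.06]))
```

View pics/s6c.png

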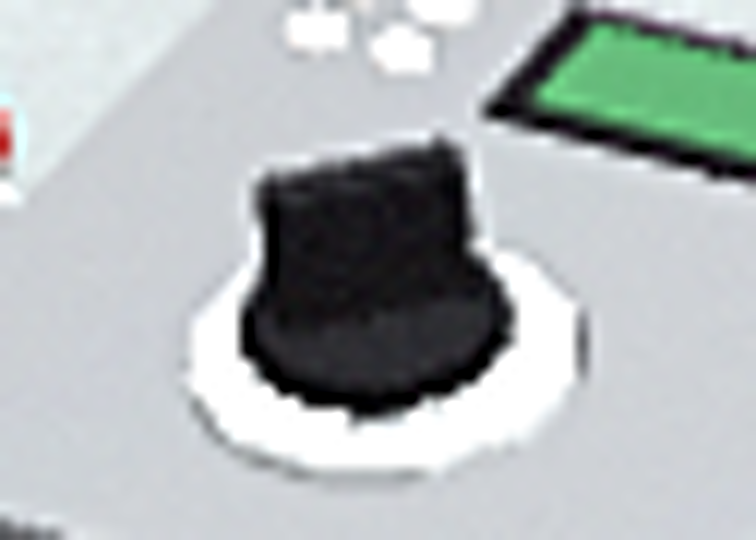

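The flange bottom is at crop row 415. The model gives 417 for a 36 mm grip height and 392 for 43 mm, so it is held down. The bar's top edge, (262,182) to (440,138), fits about -47°, which is the slot angle less 72°, i.e. the stop. The gripper is clear, so I'll hand in.

```bash
python3 -c "
from workcell import ctrl
print(ctrl.close_job())"
```

```text
the job is handed in; nothing more can be done
None
```

I fitted the lamp cartridge in the meter's socket, turned it clockwise to the stop, let go and handed the job in at about 29 s. The interlock can't be read from outside and the hand-in reports no verdict, so "locked" rests on the checks below.

- **Fit:** I found the slots by eye at about 24° in the world frame, and both cameras agreed. The lugs dropped in at the first try. The spring force followed the stated curve to within about 1 N, and the highest vertical reading was about 12 N.
- **Turn:** I turned it about 74° in all. Near the stop the twist moment rose from 0.13 to about 0.26 N m and a small side load built up. That was well under the 0.5 N m warning level.
- **After release:** The gripper is clear of the cartridge, and the wrist force is back to zero. In the picture the flange sits at the locked height (36 mm, not 43 mm). The bar is at about -47°, where the stop should be. The fitted axis is about 1.5 mm from the socket's, against the 6 mm allowed.

**Checks that disagreed:**
- The two cameras put the socket 2 mm apart in x.
- One edge of the grip bar gave 108° on the tray instead of 98°. I used 98°, and the grip and fit bore it out.
- One edge in the last picture suggested a bar angle nearer -55° than -47°.

I didn't check the other objects one by one. Nothing was touched on the way, as far as the forces and pictures show. One move call was refused because its rows lacked a twist; the arm did not move.

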